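# Feed one blank and slide it into the empty bay

### The job

Press the feeder's plunger all the way down once and let it come back up, so that a single steel blank comes out of the mouth. Then push that blank sideways along the bench, without picking it up, into the empty bay until it lies wholly between the two rails. Leave the blank in the other bay, the blanks still in the feeder and everything else on the bench where they are.

Things in the scene. Friction and masses are not known exactly. Their poses are not given: they have to be found in the camera images.
- feeder: Grey metal blank feeder fixed to the bench. Origin on the bench under the centre of its square magazine (outside 58 x 58 mm, 52 mm high, open on top). Its -x axis points out of the mouth (a slot 16 mm high and 48 mm wide at the foot of the magazine's front face, which is at x = -29 mm). Behind the magazine a 60 mm high, 58 mm wide housing runs from x = 29 to 120 mm; the plunger stands in it at x = 78 mm, y = 0. z is up. The feeder has no floor: blanks lie on the bench.
- plunger_top (a point): Centre of the flat top of the plunger's round cap (44 mm diameter, 10 mm thick), 115 mm above the bench when the plunger is up.
- plunger (a joint): Plunger travel in m: 0 is up, 0.036 is fully down. Straight down; its spring takes about 8 N at first and 12 N at the bottom, plus up to about 8 N to move the blanks; it comes back up by itself. It drives a flat blade (36 mm wide, 10 mm high) 1.85 times as far, which pushes the lowest blank out of the mouth; at full travel the blank's centre ends about 64 mm in front of the feeder's origin (x = -64 mm), on the bench. On release the blade draws back and the next blank drops.
- blank: The lowest blank in the magazine, the one that comes out: plain steel disc 45 mm diameter, 12 mm thick, about 110 g, lying flat; origin at the centre of its underside.
- second_blank: Identical blank lying on top of it in the magazine; it must stay in the feeder.
- third_blank: Identical blank on top of the stack; it must stay in the feeder.
- bay: The empty bay: two parallel steel rails fixed to the bench, each 95 mm long, 12 mm wide and 14 mm high, with a 66 mm wide gap between them, open at both ends and above. Origin on the bench in the middle of the gap; the rails run along its y axis. To the left or the right of the feeder's mouth, about 165 mm from its centre line; one open end faces the spot where the blank comes out.
- other_bay: The same kind of bay on the other side of the mouth, with a blank already parked in it. Origin and axes as for the empty bay.
- parked_blank: Blank like the others, lying in the other bay; origin at the centre of its underside.
- drift: Bystander: round steel drift standing in front of the mouth, 26 mm diameter, tapered above, 50 mm high; origin at its foot.
- chisel: Bystander: short cold chisel lying beside the feeder's housing, about 120 mm long, 18 mm wide, 16 mm high; origin under its middle.
- hammer: Bystander: hammer lying on the bench to the left of the work; about 300 mm long; origin under it.
- tongs: Bystander: steel smith's tongs, 280 mm long, lying flat to the right of the work; origin under the rivet.
- bowl: Bystander: metal bowl, 130 mm across, 45 mm high, to the right of the work; origin under its centre.
- tin: Bystander: plain metal tin, 72 mm across, 100 mm high, to the left of the work; origin under its centre.
Mind the look-alikes: they are no part of the job. Leave any green look-alike of the feeder alone.

How it is judged:
On the way, in this order (a step that is already met when the one before it is completed fails the run):
1. the plunger is pressed all the way down (value of joint plunger above 0.032 m), for 0.02 s.
2. the plunger is back up and the lowest blank lies out in front of the mouth, not yet in the bay (value of joint plunger below 0.006 m and x of blank in the frame of feeder below -0.05 m), for 0.1 s.
3. the blank is between the rails of the empty bay (x of blank in the frame of bay between -0.014 and 0.014 m and y of blank in the frame of bay between -0.026 and 0.026 m), for 0.1 s.
At the end, for the whole second after the job is handed in: The ejected blank lies flat and still on the bench wholly between the rails of the empty bay (centre within 26 mm of the bay's middle along the rails); the plunger is up (within 6 mm); the other two blanks are in the magazine; the parked blank is within 12 mm of where it was (all of step 3 and height (world z) of blank below 0.004 m and angle between blank's own z axis and vertical below 0.1 rad and linear speed of blank below 0.01 m/s and value of joint plunger below 0.006 m and x of second_blank in the frame of feeder between -0.02 and 0.02 m and height (world z) of each of second_blank, third_blank below 0.035 m and x of third_blank in the frame of feeder between -0.02 and 0.02 m and distance of parked_blank from where it was at the start of the episode below 0.012 m); the robot touches nothing.
It fails at once if the ejected blank is lifted off the bench (more than 8 mm) or tipped (more than 0.3 rad) (height (world z) of blank above 0.008 m or angle between blank's own z axis and vertical above 0.3 rad).
It fails at once if a second blank is pushed out of the feeder (more than 20 mm) or a blank is lifted out of the magazine (x of any of second_blank, third_blank in the frame of feeder below -0.02 m or height (world z) of second_blank above 0.028 m or height (world z) of third_blank above 0.04 m).
It fails at once if the plunger is pressed again (more than 15 mm) once the blank has been pushed aside (more than 60 mm) (value of joint plunger above 0.015 m and (y of blank in the frame of feeder above 0.06 m or y of blank in the frame of feeder below -0.06 m)).
It fails at once if the parked blank is moved more than 12 mm (distance of parked_blank from where it was at the start of the episode above 0.012 m).
It fails at once if a bystander is moved more than 20 mm (distance of any of drift, chisel, hammer, tongs, bowl, tin from where it was at the start of the episode above 0.02 m).
It also fails if it takes over 58 s, if anything falls off the work surface, if the arm or the gripper's body presses on something with over 40 N, if the wrist force passes 120 N, or if a joint passes its speed limit or range.

### The arm

A 7-joint arm with a two-finger parallel gripper is mounted at the origin on the work surface. World frame = base frame: x ahead of the robot, y to its left, z up, the work surface at z = 0. Lengths are in m, angles in rad, forces in N, time in s.
With the tool pointing down it reaches from about 0.4 to 0.85 m from the base axis. Payload 10.4 kg.
Tool frame: the origin (TCP) lies at the very end of the fingers, on their centre line; the grasp point (between the pads) lies 19 mm behind it; z points along the fingers, y is the direction in which the jaws open and shut (so a half turn about z gives the same grasp; the last joint's range is limited). The gripper opens to 85 mm and grips with 20 to 120 N. Pads are 22 mm wide; open, the fingers measure 114 mm over their backs; the gripper's body (76 mm by 85 mm) begins 54 mm behind the grasp point. The pads swing forward as they close: fully open they stand 13 mm farther back than shut.
Start: joints at [1.223, 0.332, -0.065, 1.46, 0.022, 1.35, -0.088], TCP at [0.199, -0.592, 0.231] pointing down, gripper open.
Joint ranges: [-2.6, 2.6], [-0.5, 2.12], [-1.47, 1.34], [0.16, 2.42], [-1.27, 4.41], [0.06, 2.06], [-2.6, 2.6]. Speed limits (rad/s): [2.22, 2.22, 2.79, 2.79, 3.14, 3.14, 3.14].

### API

Orientations are given as a unit quaternion [x, y, z, w].
In Python, from workcell import get_obs, camera, camera_info, hand_in gives the robot as it stands.
- The arm moves only by the tool move_arm, never from a script. Its argument "moves" is a list of rows, each a list of 3 entries, a list of its own where there are three numbers: the shift along the tool's x, y, z in units of 25 mm (1.0 is 25 mm), then the turn, a rotation vector about the tool's x, y, z in degrees, then the opening, from 0 (shut) to 1 (fully open). A call has 1 to 5 rows; each row shifts and turns the commanded pose from where the row before left it, along the tool's axes as they then stand; what a row does not reach is not made up. A row lasts 1/8 s, in which the tool goes at most 62.5 mm and 10.7 degrees, less where a joint would pass 70% of its speed; a pose out of reach is approached as far as the arm can. A call is refused whole if a number of a shift passes 1 or a number of a turn 10.7, either way. A call with a gripper value outside its range is refused whole. The fingers move at their own pace and stop on an object; "squeeze" is the grip in N (left out, the last holds). Time passes only in rows, so rows that do not move let the fingers close. It gives the time, the measured TCP pose, the force and the opening at its end, in the units of the state.
- get_obs(): the state, without advancing time (a new reading comes with each control period).
- camera(name): name is "side" or "top" or "wrist"; returns the picture (384x512x3 uint8, red, green, blue); there is no depth.
- camera_info(name): a dict with "fx", "fy", "cx", "cy" (pixels), "origin" and "rotation" of the camera in the world. Camera axes: x right, y down, z forward; pixel columns grow to the right and rows downward; lengths in m; the calibration is good to about 2 mm. A picture is of the moment at which its call begins: read the wrist's pose just before it. camera_info takes no time and is no camera call; for the wrist camera it gives the pose at the moment of the call.
- hand_in(): hands the job in, once; it reports no verdict.
The state is a dict: "clock": time; "joint_pos": joint angles; "joint_velocities": joint speeds; "tau": joint torques, N m; "position": TCP position; "ee_rot": TCP orientation; "ft_force": force on the tool from outside, world axes, zero at the start; "torque": the same for the moment, N m; "grip_width": opening from 0.0 (shut) to 1.0 (fully open).
Only numpy, scipy, OpenCV 4.12 (cv2) and the standard library are available. Lean on these libraries where they do the work, as an engineer would, in place of code of your own. Each camera call takes 0.05 s, during which the arm holds its last target. There are 200 camera calls.

## Working session

There is one attempt and no reset: what is moved stays moved. The work goes in short steps, Python scripts to look and compute and a tool call to move; the robot and the scene stay as the last step left them, time stands still between calls to the robot, and variables do not carry over. Pictures are saved under pics/ and viewed, about 8 in all and at most 12, crops included, and the job is handed in when it is done.

Besides the shell and the picture viewer there is one more tool, called after ">>>" by a JSON object that holds its "fn" and its "kwargs". move_arm: Moves the arm, as the interface text tells. Its arguments: {"type":"object","properties":{"moves":{"type":"array","items":{"type":"array"}},"squeeze":{"type":"number"}},"required":["moves"]}

```bash
mkdir -p pics; ls; python3 - <<'E'
from workcell import *
import cv2,numpy as np
o=get_obs();print(o)
for n in("top","side"):
    i=camera_info(n);print(n,i)
    cv2.imwrite(f"pics/{n}1.png",cv2.cvtColor(cv2.resize(camera(n),(800,600),interpolation=cv2.INTER_CUBIC),cv2.COLOR_RGB2BGR))
E
```

```text
pics
{'clock': 0.0, 'joint_pos': array([ 1.22341668,  0.33287455, -0.06463627,  1.46091735,  0.02157683,
        1.34988564, -0.08852357]), 'joint_velocities': array([ 0.00082606, -0.00057673,  0.00010712, -0.00224006,  0.00052984,
        0.00083427,  0.00146837]), 'tau': array([ 4.37773897e-04, -6.25430131e+01,  4.95692866e-02, -3.91593897e+01,
        1.63398444e-02,  9.91256878e-03, -4.41812756e-05]), 'position': array([ 0.19928967, -0.59199587,  0.23052553]), 'ee_rot': array([ 9.86849014e-01,  1.61643250e-01, -1.42603522e-04, -6.80653447e-04]), 'ft_force': array([-0.42490991,  0.45520512, -0.28264286]), 'torque': array([ 0.0218078 , -0.01634096,  0.02632349]), 'grip_width': 1.0049500059804388}
top {'fx': 499.8882147085487, 'fy': 499.8882147085487, 'cx': 254.4569230971192, 'cy': 192.2257092322816, 'origin': array([0.19430466, 0.00286218, 1.46248755]), 'rotation': array([ 0.70831433, -0.69811462,  0.07427815, -0.07354966])}
side {'fx': 394.0799156670743, 'fy': 394.0799156670743, 'cx': 256.2483758920423, 'cy': 192.5315183433508, 'origin': array([ 0.24381053, -0.82527585,  1.08064103]), 'rotation': array([ 0.92732339, -0.13392925,  0.04343428, -0.34676758])}
```

View pics/top1.png

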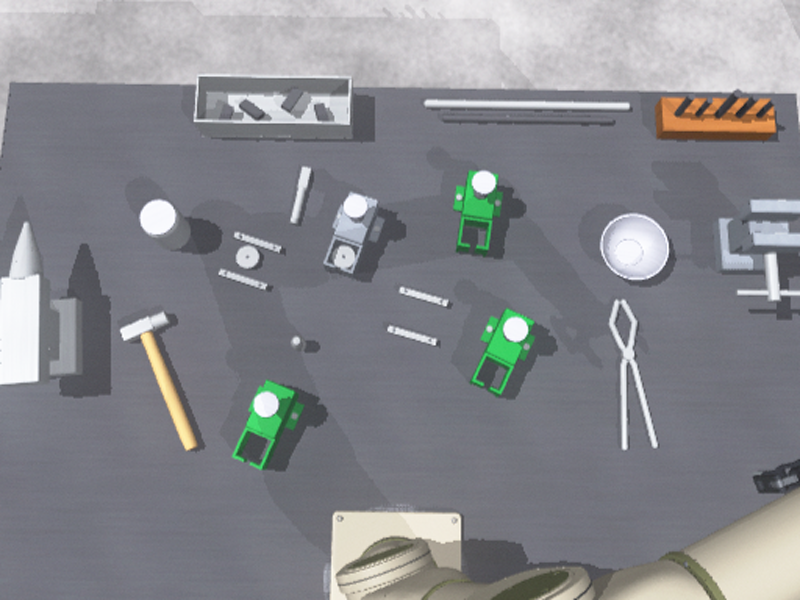

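View pics/side1.png

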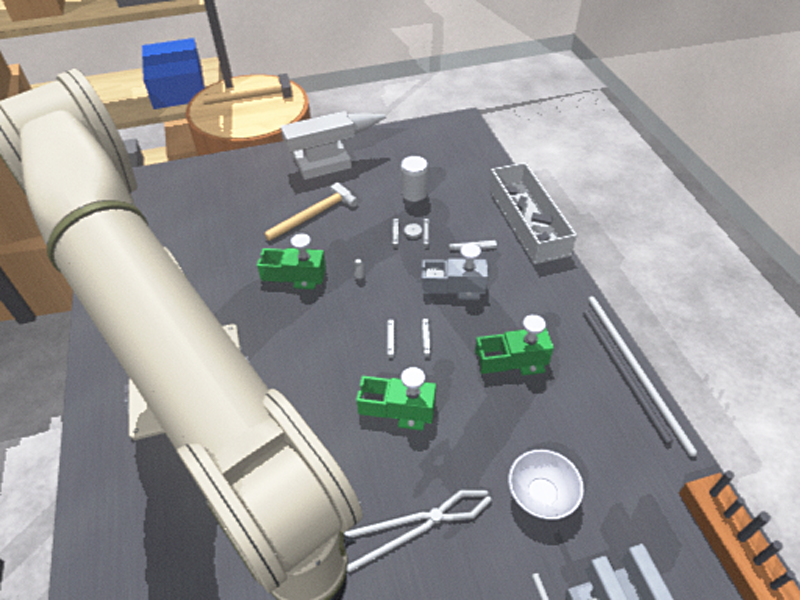

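The top view shows four things that could be the feeder. The grey one has its cap at (355,206) and magazine at (344,258). The green look-alikes have caps at (484,183), (515,330) and (266,404). I choose the grey one. There are two bays: the empty one has rails at (424,297) and (413,336), and the occupied one has its blank at (248,257). The drift is at (296,342). Next is a close crop.

```bash
cat > h.py <<'E'
from workcell import *
import cv2,numpy as np
from scipy.spatial.transform import Rotation as R
def ray(i,u,v,z):
    M=R.from_quat(i["rotation"]).as_matrix()
    d=M@np.array([(u-i["cx"])/i["fx"],(v-i["cy"])/i["fy"],1]);o=i["origin"]
    return o+d*(z-o[2])/d[2]
def proj(i,P):
    M=R.from_quat(i["rotation"]).as_matrix();p=(np.atleast_2d(P)-i["origin"])@M
    return np.c_[p[:,0]/p[:,2]*i["fx"]+i["cx"],p[:,1]/p[:,2]*i["fy"]+i["cy"]]
def crop(img,u0,v0,w,h,s,f):
    c=cv2.resize(img[v0:v0+h,u0:u0+w],None,fx=s,fy=s,interpolation=cv2.INTER_CUBIC)
    cv2.imwrite(f,cv2.cvtColor(c,cv2.COLOR_RGB2BGR))
E
python3 - <<'E'
from h import *
im=camera("top");np.save("top0.npy",im)
crop(im,180,115,120,115,5,"pics/c2.png")
i=camera_info("top")
for n,u,v,z in[("cap",355,206,.115),("blank3",344,258,.036),("railA",424,297,.014),("railB",413,336,.014),("parked",248,257,.012)]:
    print(n,ray(i,u*.64,v*.64,z).round(4))
E
```

```text
cap [0.6542 0.0831 0.115 ]
blank3 [0.5778 0.1059 0.036 ]
railA [ 0.5094 -0.0464  0.014 ]
railB [ 0.4342 -0.0263  0.014 ]
parked [0.5835 0.292  0.012 ]
```

View pics/c2.png

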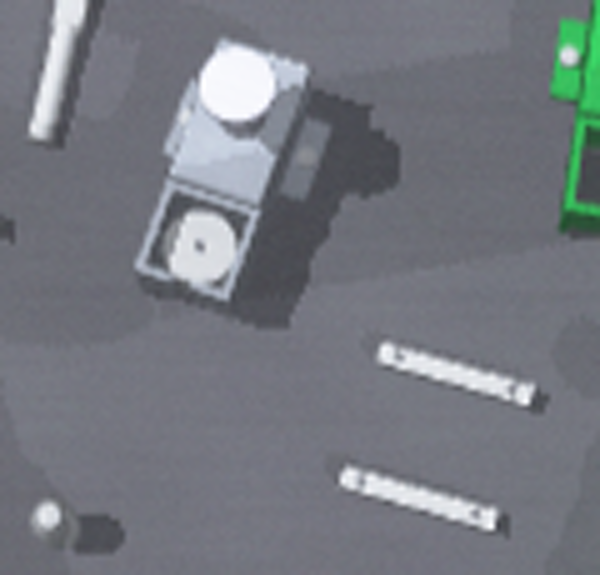

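The crop confirms the grey feeder, with its cap at (237,83) and magazine corners at (172,182), (262,208), (230,298) and (138,267). The empty bay's rails run (380,352)–(534,393) and (342,477)–(497,520). The drift stands at (48,515).

```bash
python3 - <<'E'
from h import *
from scipy.optimize import least_squares
i=camera_info("top");W=lambda u,v,z:ray(i,180+(u+.5)/5-.5,115+(v+.5)/5-.5,z)
px=[(237,83),(172,182),(262,208),(230,298),(138,267)]
L=np.array([[.078,0,.115],[.029,.029,.052],[.029,-.029,.052],[-.029,-.029,.052],[-.029,.029,.052]])
P=np.array([W(u,v,l[2]) for (u,v),l in zip(px,L)])
def T(q,l):c,s=np.cos(q[2]),np.sin(q[2]);return np.c_[q[0]+c*l[:,0]-s*l[:,1],q[1]+s*l[:,0]+c*l[:,1]]
r=least_squares(lambda q:(T(q,L)-P[:,:2]).ravel(),[.57,.1,-.3]);q=r.x
print("feeder",q.round(4),np.degrees(q[2]),"res mm",(r.fun*1e3).round(1))
A=[W(380,352,.014),W(534,393,.014)];B=[W(342,477,.014),W(497,520,.014)]
c=(A[0]+A[1]+B[0]+B[1])/4;d=A[0]-A[1]+B[0]-B[1];print("bay",c,"y-axis deg",np.degrees(np.arctan2(d[1],d[0])),np.linalg.norm(A[0]-A[1]),np.linalg.norm(B[0]-B[1]))
cs,sn=np.cos(q[2]),np.sin(q[2]);F=lambda p:np.array([[cs,sn],[-sn,cs]])@(np.array(p)[:2]-q[:2])
print("bay in feeder",F(c),"ends",[F(x).round(3) for x in A+B])
print("plunger",T(q,np.array([[.078,0,0]])),"eject",T(q,np.array([[-.064,0,0]])),"drift",W(48,515,.05),F(W(48,515,.05)))
print(R.from_quat(get_obs()["ee_rot"]).as_matrix().round(3))
E
```

```text
feeder [ 0.5819  0.1065 -0.3041] -17.425049897750462 res mm [ 0.3 -0.6  2.2  1.4 -0.2 -0.7 -0.9 -0.7 -1.4  0.6]
bay [ 0.47440262 -0.03455312  0.014     ] y-axis deg 75.3516228803211 0.09453216201586978 0.09440850947962817
bay in feeder [-0.06031008 -0.16675769] ends [array([-0.023, -0.118]), array([-0.018, -0.213]), array([-0.102, -0.121]), array([-0.098, -0.215])]
plunger [[0.6563025  0.08313392]] eject [[0.52081895 0.12565695]] drift [0.4176862  0.18892066 0.05      ] [-0.18134476  0.02947658]
[[ 0.948  0.319 -0.   ]
 [ 0.319 -0.948  0.001]
 [-0.    -0.001 -1.   ]]
```

>>> {"fn": "move_arm", "kwargs": {"moves": [[[1,-0.5,0],[0,0,-10.7],0],[[1,-0.3,0],[0,0,-10.7],0],[[1,-0.1,0],[0,0,-10.7],0],[[1,0.1,0],[0,0,-10.7],0],[[1,0.2,0],[0,0,-10.7],0]]}}

```text
clock: 0.78
position: [0.2895, -0.4977, 0.231]
ee_rot: [0.807, 0.591, 0.0, -0.0]
ft_force: [-0.2, 0.1, 0.6]
grip_width: -0.003
```

```bash
cat >> h.py <<'E'
def go(x,y,z,yang=-16.1):
    o=get_obs();M=R.from_quat(o["ee_rot"]).as_matrix();a=np.radians(yang)
    Y=np.array([np.cos(a),np.sin(a),0]);Z=np.array([0,0,-1.]);N=np.c_[np.cross(Y,Z),Y,Z]
    print("t",round(o["clock"],2),"pos",o["position"].round(4),"F",o["ft_force"].round(1),"grip",round(o["grip_width"],2))
    print("units",((M.T@(np.array([x,y,z])-o["position"]))/.025).round(2),"in final axes",((N.T@(np.array([x,y,z])-o["position"]))/.025).round(2),"turn",np.degrees(R.from_matrix(M.T@N).as_rotvec()).round(1))
E
python3 -c "
from h import *
go(.656,.083,.135)"
```

```text
t 0.78 pos [ 0.2895 -0.4977  0.231 ] F [-0.2  0.1  0.6] grip -0.0
units [26.56  6.98  3.85] in final axes [26.38  7.65  3.84] turn [-0.  -0.  -1.4]
```

>>> {"fn": "move_arm", "kwargs": {"moves": [[[1,0.3,0],[0,0,-1.4],0],[[1,0.3,0],[0,0,0],0],[[1,0.3,0],[0,0,0],0],[[1,0.3,0],[0,0,0],0],[[1,0.3,0],[0,0,0],0]]}}

```text
clock: 1.4
position: [0.3614, -0.3883, 0.2313]
ee_rot: [0.802, 0.597, -0.0, -0.0]
ft_force: [0.4, 0.7, -0.2]
grip_width: -0.003
```

>>> {"fn": "move_arm", "kwargs": {"moves": [[[1,0.3,0],[0,0,0],0],[[1,0.3,0],[0,0,0],0],[[1,0.3,0],[0,0,0],0],[[1,0.3,0],[0,0,0],0],[[1,0.3,0],[0,0,0],0]]}}

```text
clock: 2.02
position: [0.4327, -0.2792, 0.2312]
ee_rot: [0.802, 0.597, -0.0, -0.0]
ft_force: [-0.5, -0.0, -0.2]
grip_width: 0.001
```

>>> {"fn": "move_arm", "kwargs": {"moves": [[[1,0.3,0],[0,0,0],0],[[1,0.3,0],[0,0,0],0],[[1,0.3,0],[0,0,0],0],[[1,0.3,0],[0,0,0],0],[[1,0.3,0],[0,0,0],0]]}}

```text
clock: 2.65
position: [0.504, -0.17, 0.2313]
ee_rot: [0.803, 0.597, -0.0, 0.0]
ft_force: [-0.4, -0.8, 0.7]
grip_width: -0.002
```

>>> {"fn": "move_arm", "kwargs": {"moves": [[[1,0.3,0],[0,0,0],0],[[1,0.3,0],[0,0,0],0],[[1,0.3,0],[0,0,0],0],[[1,0.3,0],[0,0,0],0],[[1,0.3,0],[0,0,0],0]]}}

```text
clock: 3.28
position: [0.5754, -0.0608, 0.2312]
ee_rot: [0.802, 0.597, -0.0, 0.0]
ft_force: [0.8, -1.0, 0.6]
grip_width: 0.0
```

```bash
python3 -c "
from h import *
go(.656,.083,.135)"
```

```text
t 3.27 pos [ 0.5754 -0.0608  0.2312] F [ 0.8 -1.   0.6] grip 0.0
units [6.44 1.43 3.85] in final axes [6.42 1.5  3.85] turn [-0.   0.  -0.6]
```

>>> {"fn": "move_arm", "kwargs": {"moves": [[[1,0.3,0],[0,0,-0.6],0],[[1,0.3,0],[0,0,0],0],[[1,0.3,0],[0,0,0],0],[[1,0.3,0],[0,0,0],0],[[1,0.3,0],[0,0,0],0]]}}

```text
clock: 3.9
position: [0.6459, 0.0489, 0.2311]
ee_rot: [0.799, 0.601, -0.0, 0.0]
ft_force: [0.8, -0.3, -0.0]
grip_width: 0.001
```

>>> {"fn": "move_arm", "kwargs": {"moves": [[[1,0,1],[0,0,0],0],[[0.4,0,1],[0,0,0],0],[[0,0,1],[0,0,0],0],[[0,0,0.5],[0,0,0],0],[[0,0,0],[0,0,0],0]]}}

```text
clock: 4.53
position: [0.6549, 0.0813, 0.1432]
ee_rot: [0.799, 0.602, -0.001, -0.0]
ft_force: [-0.1, -0.9, 0.4]
grip_width: 0.001
```

```bash
python3 - <<'E'
from h import *
go(.6563,.0831,.079)
i=camera_info("side");p=proj(i,[[.6563,.0831,.115]])[0];print(p)
im=camera("side");u,v=(p-[50,45]).astype(int);print(u,v)
crop(im,u,v,100,75,6,"pics/c3.png")
E
```

```text
t 4.53 pos [0.6549 0.0813 0.1432] F [-0.1 -0.9  0.4] grip 0.0
units [0.09 0.04 2.57] in final axes [0.08 0.03 2.57] turn [-0.1  0.   0.1]
[300.68669861 159.54405308]
250 114
```

View pics/c3.png

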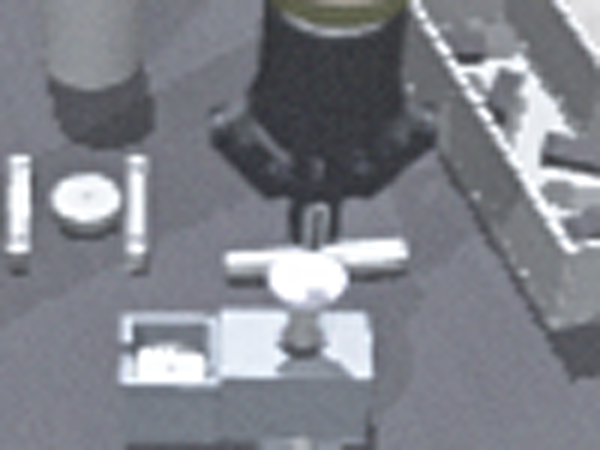

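The crop shows the fingertips at (315,240), centred just above the grey feeder's cap at (308,278), and the parked blank is in place. I'll press slowly.

>>> {"fn": "move_arm", "kwargs": {"moves": [[[0.1,0,0.8],[0,0,0],0],[[0,0,0.3],[0,0,0],0],[[0,0,0.3],[0,0,0],0],[[0,0,0.3],[0,0,0],0],[[0,0,0.25],[0,0,0],0]]}}

```text
clock: 5.2
position: [0.6558, 0.084, 0.0963]
ee_rot: [0.798, 0.603, -0.0, 0.0]
ft_force: [-7.8, -2.4, 13.2]
grip_width: -0.004
```

>>> {"fn": "move_arm", "kwargs": {"moves": [[[0,0,0.25],[0,0,0],0],[[0,0,0.2],[0,0,0],0],[[0,0,0.1],[0,0,0],0],[[0,0,0],[0,0,0],0]]}}

```text
clock: 5.7
position: [0.6557, 0.084, 0.0822]
ee_rot: [0.798, 0.603, -0.0, 0.0]
ft_force: [-6.4, -0.5, 11.1]
grip_width: 0.001
```

>>> {"fn": "move_arm", "kwargs": {"moves": [[[0,0,0.1],[0,0,0],0],[[0,0,0.05],[0,0,0],0],[[0,0,0],[0,0,0],0]]}}

```text
clock: 6.08
position: [0.6558, 0.0841, 0.0792]
ee_rot: [0.798, 0.603, -0.0, 0.0]
ft_force: [-9.1, -2.2, 15.2]
grip_width: -0.004
```

>>> {"fn": "move_arm", "kwargs": {"moves": [[[0,0,0.06],[0,0,0],0],[[0,0,0],[0,0,0],0]]}}

```text
clock: 6.32
position: [0.656, 0.0841, 0.0791]
ee_rot: [0.798, 0.602, -0.0, 0.001]
ft_force: [-13.6, -3.1, 26.0]
grip_width: -0.001
```

The force rose to 26 N with no further motion, so the plunger is at its stop. I'll release upward to well above the cap, then look.

>>> {"fn": "move_arm", "kwargs": {"moves": [[[0,0,-0.3],[0,0,0],0],[[0,0,-0.6],[0,0,0],0],[[0,0,-0.8],[0,0,0],0],[[0,0,-1],[0,0,0],0],[[0,0,-0.8],[0,0,0],0]]}}

```text
clock: 6.95
position: [0.6563, 0.084, 0.1648]
ee_rot: [0.798, 0.603, 0.0, 0.0]
ft_force: [-0.4, -0.3, -0.0]
grip_width: 0.003
```

>>> {"fn": "move_arm", "kwargs": {"moves": [[[0,-1,0],[0,0,0],0],[[0,-1,0],[0,0,0],0],[[-0.5,-1,0],[0,0,0],0],[[-0.5,-1,0],[0,0,0],0],[[0,-1,0],[0,0,0],0.2]]}}

```text
clock: 7.58
position: [0.5282, 0.0932, 0.1637]
ee_rot: [0.799, 0.602, -0.0, 0.0]
ft_force: [0.0, -0.4, 0.7]
grip_width: 0.192
```

```bash
python3 - <<'E'
from h import *
i=camera_info("top");print(proj(i,[[.5208,.1257,.012]]))
im=camera("top");crop(im,180,115,120,115,5,"pics/c4.png")
i=camera_info("side");p=proj(i,[[.54,.09,.012]])[0];u,v=(p-[60,45]).astype(int);print("side",u,v)
crop(camera("side"),u,v,130,95,6,"pics/c5.png")
go(.5208,.1257,.03)
E
```

```text
[[213.48705821 185.65480458]]
side 207 140
t 7.67 pos [0.5273 0.0949 0.164 ] F [1.  0.4 0.4] grip 0.2
units [ 1.12 -0.59  5.36] in final axes [ 1.11 -0.59  5.36] turn [0.  0.  0.3]
```

View pics/c4.png

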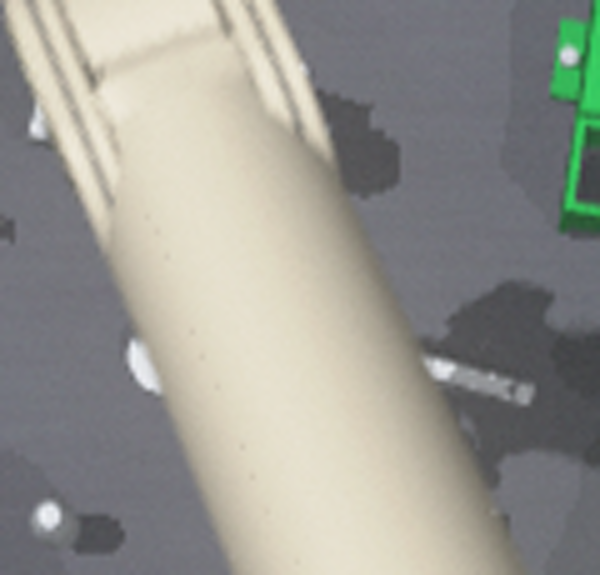

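View pics/c5.png

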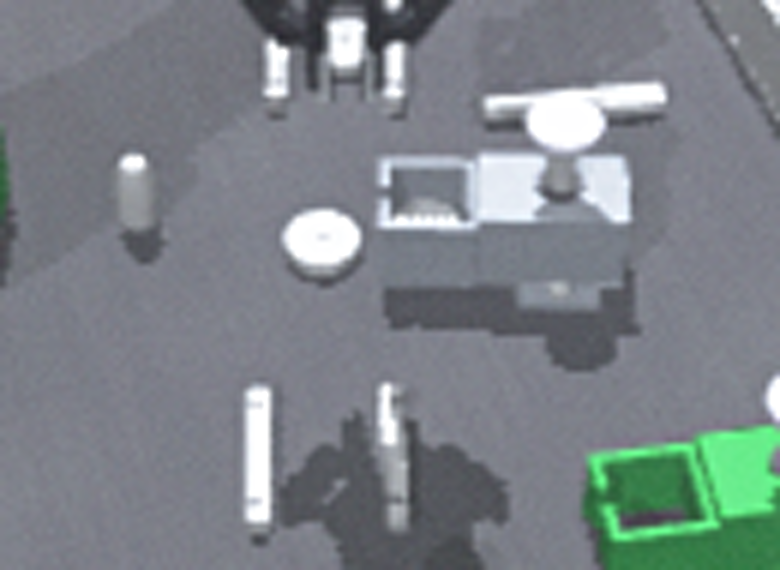

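The side crop shows the blank ejected in front of the mouth at (322,238). The plunger is up, and the stack is in the magazine. The fingers hang over the far side of the blank. The empty bay's rails are at (258,385–525) and (391,385–527). The top view at this moment is blocked by the arm, with only the blank's left edge visible at (133,362).

```bash
python3 - <<'E'
from h import *
i=camera_info("side");W=lambda u,v,z:ray(i,207+(u+.5)/6-.5,140+(v+.5)/6-.5,z)
b=W(322,238,.012);print("blank",b,"bay(side)",np.mean([W(258,385,.014),W(258,525,.014),W(391,385,.014),W(396,527,.014)],0),"parked/cap check",W(566,122,.115))
bay=np.array([.4744,-.0346])
d=bay-b[:2];L=np.linalg.norm(d);d/=L;ang=np.degrees(np.arctan2(-d[1],-d[0]));print("len",L,"x-axis ang",ang,"yang",ang-90)
s=b[:2]-d*.05;go(s[0],s[1],.04,ang-90);print(s)
E
```

```text
blank [0.5213115  0.12579243 0.012     ] bay(side) [ 0.47516666 -0.0368246   0.014     ] parked/cap check [0.65641884 0.08112748 0.115     ]
len 0.16711199531054266 x-axis ang 73.69688284548987 yang -16.303117154510133
t 7.67 pos [0.5273 0.0949 0.164 ] F [1.  0.4 0.4] grip 0.2
units [ 3.13 -0.55  4.96] in final axes [ 3.12 -0.58  4.96] turn [0.  0.  0.5]
[0.53534745 0.17378193]
```

>>> {"fn": "move_arm", "kwargs": {"moves": [[[1,-0.3,0],[0,0,0.5],0.2],[[1,-0.28,0],[0,0,0],0.2],[[1,0,0.5],[0,0,0],0.2],[[0.1,0,1],[0,0,0],0.2],[[0,0,1],[0,0,0],0.2]]}}

```text
clock: 8.3
position: [0.5374, 0.1731, 0.1004]
ee_rot: [0.801, 0.599, 0.0, 0.0]
ft_force: [1.2, -1.5, -0.5]
grip_width: 0.198
```

>>> {"fn": "move_arm", "kwargs": {"moves": [[[0,0,1],[0,0,0],0.2],[[0,0,1],[0,0,0],0.2],[[0,0,0.8],[0,0,0],0.2],[[0,0,0.5],[0,0,0],0.2],[[0,0,0],[0,0,0],0.2]]}}

```text
clock: 8.93
position: [0.5365, 0.1725, 0.018]
ee_rot: [0.801, 0.599, -0.001, -0.0]
ft_force: [-0.6, 0.4, -0.7]
grip_width: 0.196
```

```bash
python3 -c "
from h import *
go(.5353,.1738,.005,-16.3)
i=camera_info('side');print(proj(i,[[.535,.174,.0]]))"
```

```text
t 8.93 pos [0.5365 0.1725 0.018 ] F [-0.6  0.4 -0.7] grip 0.2
units [ 0.04 -0.06  0.52] in final axes [ 0.04 -0.06  0.52] turn [-0.1  0.  -0.1]
[[260.10320256 171.72638332]]
```

>>> {"fn": "move_arm", "kwargs": {"moves": [[[0,-0.06,0.3],[0,0,0],0.2],[[0,0,0.2],[0,0,0],0.2],[[-0.3,0,0],[0,0,0],0.2],[[-0.3,0,0],[0,0,0],0.2],[[-0.3,0,0],[0,0,0],0.2]]}}

```text
clock: 9.55
position: [0.5293, 0.153, 0.0072]
ee_rot: [0.8, 0.6, 0.002, -0.0]
ft_force: [-2.7, 5.5, 8.0]
grip_width: 0.207
```

>>> {"fn": "move_arm", "kwargs": {"moves": [[[-0.4,0,0],[0,0,0],0.2],[[-0.4,0,0],[0,0,0],0.2],[[-0.4,0,0],[0,0,0],0.2],[[-0.4,0,0],[0,0,0],0.2],[[-0.3,0,0],[0,0,0],0.2]]}}

```text
clock: 10.18
position: [0.516, 0.1086, 0.0078]
ee_rot: [0.8, 0.6, 0.002, -0.0]
ft_force: [-4.0, 8.3, 11.2]
grip_width: 0.2
```

```bash
python3 - <<'E'
from h import *
go(.4748,-.0357,.005,-16.3)
i=camera_info("side");p=proj(i,[[.51,.06,.012]])[0];u,v=(p-[65,50]).astype(int);print("side",u,v)
crop(camera("side"),u,v,130,95,6,"pics/c6.png")
E
```

```text
t 10.18 pos [0.516  0.1086 0.0078] F [-4.   8.3 11.2] grip 0.2
units [-6.    0.03  0.09] in final axes [-6.    0.04  0.11] turn [ 0.1 -0.2  0.1]
side 197 142
```

View pics/c6.png

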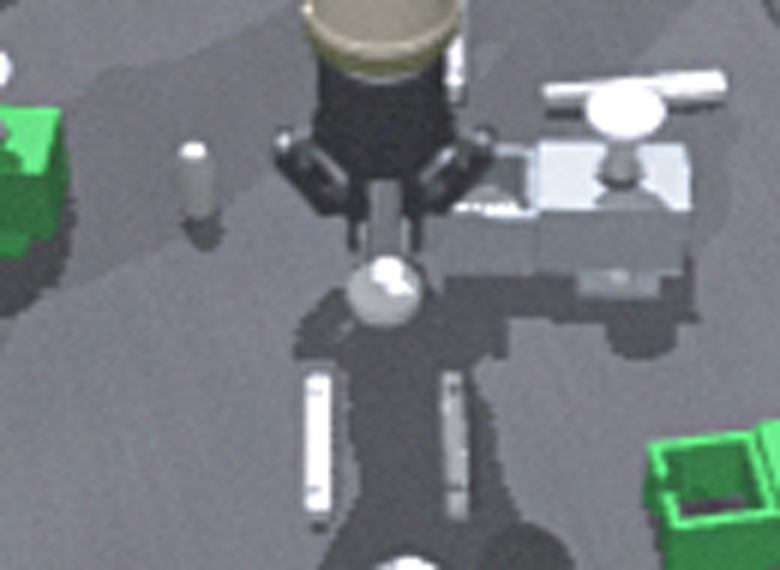

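The side crop shows the blank at (384,285) cradled by the fingers and centred between the rails at (319) and (453). The fingertips are dragging on the bench with 11 N upward, so I'll raise them slightly and continue.

>>> {"fn": "move_arm", "kwargs": {"moves": [[[0,0,-0.15],[0,0,0],0.2],[[-0.3,0,0],[0,0,0],0.2],[[-0.4,0,0],[0,0,0],0.2],[[-0.4,0,0],[0,0,0],0.2],[[-0.4,0,0],[0,0,0],0.2]]}}

```text
clock: 10.85
position: [0.5051, 0.0692, 0.0101]
ee_rot: [0.801, 0.599, 0.0, 0.0]
ft_force: [0.9, 3.1, 5.3]
grip_width: 0.199
```

>>> {"fn": "move_arm", "kwargs": {"moves": [[[-0.4,0,0],[0,0,0],0.2],[[-0.4,0,0],[0,0,0],0.2],[[-0.4,0,0],[0,0,0],0.2],[[-0.4,0,0],[0,0,0],0.2],[[-0.2,0,0],[0,0,0],0.2]]}}

```text
clock: 11.48
position: [0.4923, 0.0258, 0.01]
ee_rot: [0.801, 0.599, 0.0, 0.0]
ft_force: [0.6, 3.5, 5.9]
grip_width: 0.199
```

```bash
python3 - <<'E'
from h import *
go(.4748,-.0357,.005,-16.3)
i=camera_info("side");p=proj(i,[[.49,.0,.012]])[0];u,v=(p-[65,50]).astype(int);print("side",u,v)
crop(camera("side"),u,v,130,95,6,"pics/c7.png")
E
```

```text
t 11.47 pos [0.4923 0.0258 0.01  ] F [0.6 3.5 5.9] grip 0.2
units [-2.56  0.02  0.2 ] in final axes [-2.56  0.02  0.2 ] turn [ 0.  -0.  -0.1]
side 196 156
```

View pics/c7.png

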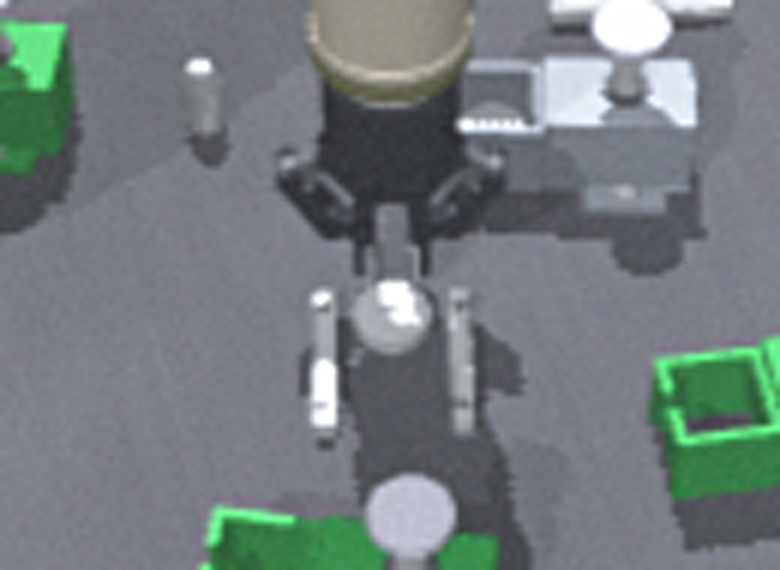

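The crop shows the blank entering the bay at (393,312), flat and central between the rails at (323) and (460).

```bash
python3 - <<'E'
from h import *
i=camera_info("side");W=lambda u,v,z:ray(i,196+(u+.5)/6-.5,156+(v+.5)/6-.5,z)
b=W(393,311,.012);print(b)
a=np.radians(75.35);d=b[:2]-np.array([.4748,-.0357]);print("bay y",d@[np.cos(a),np.sin(a)],"bay x",d@[np.sin(a),-np.cos(a)])
print("tcp-blank",np.linalg.norm(get_obs()["position"][:2]-b[:2]))
E
```

```text
[ 0.48608888 -0.00286851  0.012     ]
bay y 0.034619212671081326 bay x 0.0026183288203835615
tcp-blank 0.028745845003686186
```

>>> {"fn": "move_arm", "kwargs": {"moves": [[[-0.3,0,0],[0,0,0],0.2],[[-0.4,0,0],[0,0,0],0.2],[[-0.4,0,0],[0,0,0],0.2],[[-0.25,0,0],[0,0,0],0.2],[[0,0,0],[0,0,0],0.2]]}}

```text
clock: 12.15
position: [0.4826, -0.0069, 0.01]
ee_rot: [0.801, 0.599, -0.0, 0.0]
ft_force: [0.8, 1.0, 5.1]
grip_width: 0.2
```

>>> {"fn": "move_arm", "kwargs": {"moves": [[[0.3,0,0],[0,0,0],0.2],[[0.3,0,0],[0,0,0],0.2],[[0,0,-0.5],[0,0,0],0.2],[[0,0,-1],[0,0,0],0.2],[[0,0,-1],[0,0,0],0.2]]}}

```text
clock: 12.78
position: [0.4867, 0.0087, 0.0735]
ee_rot: [0.801, 0.599, -0.0, -0.0]
ft_force: [1.3, 0.4, -0.4]
grip_width: 0.2
```

>>> {"fn": "move_arm", "kwargs": {"moves": [[[0,0,-1],[0,0,0],0.2],[[0,0,-1],[0,0,0],0.2],[[0,0,-1],[0,0,0],0.2],[[0,0,-1],[0,0,0],0.2],[[0,0,0],[0,0,0],0.2]]}}

```text
clock: 13.4
position: [0.4879, 0.0088, 0.1746]
ee_rot: [0.801, 0.599, 0.001, 0.001]
ft_force: [0.3, -0.0, -1.1]
grip_width: 0.197
```

```bash
python3 - <<'E'
from h import *
go(.4748,-.0357,.005,-16.3)
i=camera_info("side");p=proj(i,[[.49,.0,.012]])[0];u,v=(p-[65,50]).astype(int);print("side",u,v)
crop(camera("side"),u,v,130,95,6,"pics/c8.png")
E
```

```text
t 13.4 pos [0.4879 0.0088 0.1746] F [ 0.3 -0.  -1.1] grip 0.2
units [-1.86 -0.02  6.78] in final axes [-1.86 -0.    6.78] turn [ 0.2 -0.  -0.1]
side 196 156
```

View pics/c8.png

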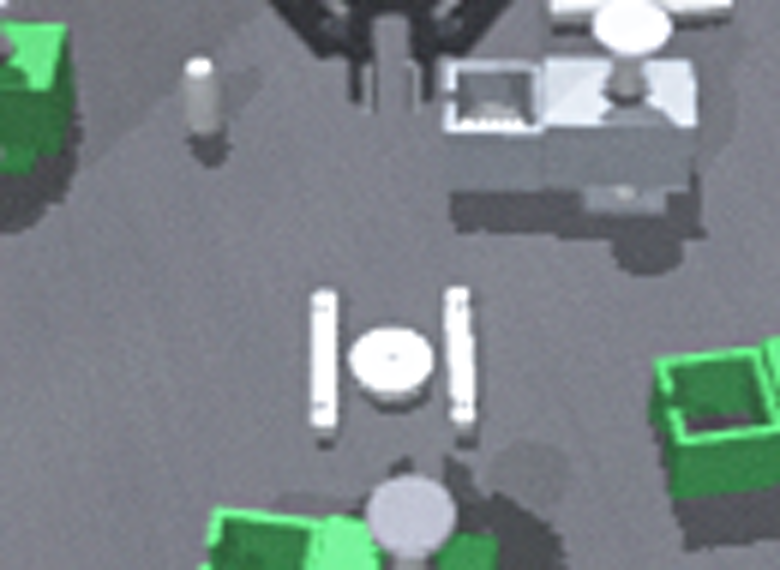

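The blank lies flat at (391,358), midway between the rails (rows 290–428). The drift and feeder haven't moved, the plunger is up, and the gripper is clear.

```bash
python3 - <<'E'
from h import *
i=camera_info("side");W=lambda u,v,z:ray(i,196+(u+.5)/6-.5,156+(v+.5)/6-.5,z)
a=np.radians(75.35);d=W(391,358,.012)[:2]-np.array([.4748,-.0357]);print("bay y",d@[np.cos(a),np.sin(a)],"bay x",d@[np.sin(a),-np.cos(a)])
hand_in();print(get_obs()["clock"])
E
```

```text
bay y 0.00039059779327425554 bay x 0.0002935590642540156
the job is handed in; nothing more can be done
the job is handed in; nothing more can be done
```

I pressed the grey feeder's plunger once to its stop. The force rose to 26 N with no further travel, at about 36 mm down. I let it come back up, which pushed out one blank. I then pushed that blank along the bench between two slightly opened fingers into the empty bay, raised the gripper clear and handed the job in. No verdict was reported.

- **Blank:** in the last side picture it lies flat, measured about 0.5 mm from the bay's centre on both axes. The calibration is only good to about 2 mm.
- **Feeder:** the plunger is up and the remaining stack is in the magazine.
- **Bystanders:** the drift looked in place. The parked blank was outside the last crop; I last saw it in its bay before the press and the arm did not go near it. I did not check the other bystanders again after the start.
- **Dragging fingers:** early in the push the fingertips rubbed on the bench with about 11 N. I raised them about 4 mm, but about 5–6 N of upward force remained for the rest of the push, cause unknown. The blank stayed flat in every picture.
- **Time:** it took about 13.5 s of the 58 s allowed.

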